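# Lock a battery pack into the chart-table charging bay

## Robot

A 6-joint arm with a two-finger parallel gripper is mounted at the origin on the work surface. World frame = base frame: x ahead of the robot, y to its left, z up, the work surface at z = 0. Lengths are in m, angles in degrees, forces in N, time in s.
With the tool pointing down it reaches from about 0.375 to 0.75 m from the base axis. Payload 9 kg.
Tool frame: the origin (TCP) lies where the fingers leave the gripper's body, on its centre line; the fingertips stand 73 mm ahead of it and the grasp point (between the pads) lies 54 mm ahead of it (robot.tip_reach is the distance from the TCP to the fingertips, in m); z points along the fingers, y is the line along which they close (so a half turn about z gives the same grasp; the last joint's range is limited). The gripper opens to 85 mm and grips with 20 to 120 N. Pads are 22 mm wide; open, the fingers measure 114 mm over their backs; the gripper's body (76 mm by 85 mm) begins 54 mm behind the grasp point. The pads swing forward as they close: fully open they stand 13 mm farther back than shut.
Start: joints at [62.355, 5.964, 5.575, 89.605, 0, 77.527], TCP at [0.157, 0.579, 0.304] pointing down, gripper open.
Joint ranges: [-171.21, 171.21], [-48.23, 106.86], [-62.78, 66.21], [-105.2, 120.99], [-86.42, 89.51], [-180, 180]. Speed limits (degrees/s): [127.2, 127.2, 147.25, 180, 180, 180].

## Interface

Orientations are given as [roll, pitch, yaw] about the fixed x, y, z axes, in that order (R = Rz(yaw) Ry(pitch) Rx(roll)).
In Python, from plant import robot gives the robot as it stands. Calls block until the motion is done:
- robot.move_pose(position, orientation): joint-space move of the TCP to a pose.
- robot.line_to(position, vel=0.15, rotation=None, guard=None): straight line of the TCP; rotation=None keeps the orientation; vel is the mean speed in m/s. With guard (N) it stops when the force on the tool has changed by that much, and returns True; else False.
- robot.goto_joints(angles): joint-space move.
- robot.set_gripper(opening): finger opening in m; the grip force is fixed at half the most; returns when the fingers have stopped.
- robot.pause(seconds).
- robot.ik(position, orientation): joint angles nearest the present ones, or None.
- robot.observe(): the state.
- robot.grab_frame(name): name is "scene" or "top" or "wrist"; returns the picture (420x560x3 uint8, blue, green, red); there is no depth.
- robot.get_calibration(name): a dict with "vertical_fov" (degrees; the focal length in pixels is half the picture's height over the tangent of half this angle, whatever the lens; pixels are square), "cx", "cy" (the principal point, pixels), "k1" (the pictures are not rectified: a ray, as slopes to the right and down, at radius r is drawn at 1 + k1 r^2 times it, then the intrinsics apply), "rvec" (rotation vector, rad) and "tvec" (3), from world to camera coordinates, as OpenCV has them. Camera axes: x right, y down, z forward; pixel columns grow to the right and rows downward; lengths in m; the calibration is good to about 2 mm. A picture is of the moment at which its call begins: read the wrist's pose just before it. get_calibration takes no time and is no camera call; for the wrist camera it gives the pose at the moment of the call.
A pose or a line that the arm cannot do raises robot.IKError and nothing moves.
- robot.job_done(): hands the job in; it is judged then, once.
The state is a dict: "time": time; "q": joint angles; "qvel": joint speeds; "joint_torque": joint torques, N m; "tool_pos": TCP position; "tcp_rot": TCP orientation; "ft_force": force on the tool from outside, world axes, zero at the start; "torque": the same for the moment, N m; "gripper_width": finger opening in m; "gripper_force": force on a finger pad.
Only numpy, scipy, OpenCV 4.12 (cv2) and the standard library are available. Lean on these libraries where they do the work, as an engineer would, in place of code of your own. Each camera call takes 0.05 s, during which the arm holds its last target. There are 200 camera calls.

## Task

Stow the grey battery pack in the charging bay on the chart table: slide it in at the open end so that it pushes the sprung steel flap aside and holds it open, and press on against the sprung contact just until the flap snaps shut behind the pack. Feel your way: do not jam the pack against the bay and do not crush the contact spring. Leave the pack locked between the contact and the shut flap, and leave everything else on the table where it is.

Things in the scene. Friction and masses are not known exactly. Their poses are not given: they have to be found in the camera images.
- pack: The battery pack: a loose grey plastic block 90 long (x) x 50 wide (y) x 30 high (z), 0.2 to 0.4 kg, with two black bands, a grip fin on top and brass contact strips on its front (+x) end, whose upright corners are bevelled 5 mm. Origin: centre of the underside; z up. It starts flat on the table and goes into the bay front first, its x along the dock's x.
- pack_fin (a point): Centre of the top edge of the pack's upright grip fin, 75 above the underside. The fin is 12 thick (pack's y), 50 long (x), and rises 45 from the pack's top face.
- pack_tail (a point): Centre of the pack's flat rear face: 45 behind the pack's origin, 15 above the underside.
- dock: Charging bay: grey plate 215 x 100 x 8 with a straight channel along x. Origin: on the table under the channel's centre line, 20 in from the plate's near (-x) edge; +x is the way in. Floor 8, wall tops 42 above the table; walls 52 apart (pack has 1 a side). Right wall (-y) from x = -5 to 145, left from 68. Flap and contact sit on a cassette, clamped anywhere within 10 mm either way along x.
- dock_mouth (a point): Middle of the channel's open end, at floor height, dock x = -28. The right wall's flare starts here; a like flare leads to the left wall from x = 56. A ramp slopes from the plate's near edge (x = -20) down to the table at x = -45. Nothing of the bay stands more than 46 above the table.
- dock_slot (a point): Near end of the slot between the two aluminium lips over the channel (dock x = 68 to 145; underside 42, top 46 above the table). The slot is 32 wide and lets the fin through; the pack's body must slide in below the lips, its underside 8 to 12 above the table. It cannot be lowered in.
- flap (a joint): Sprung steel flap, 26 high, 46 long, on an upright hinge left of the channel at c = 0, y = 36.5 (c: dock x from the cassette's zero, which is at dock x = 0 +-10 mm, unmeasured). rad: 0 = shut, slanting inwards, tip at c = 34, y = 6; opens inwards only, to 0.75. The pack's side holds it open at 0.5 (2 N). It snaps shut once the pack's rear is past c = 46 and stops it at c = 36.
- contact (a joint): Sprung contact block at the channel's far end, 30 wide, 13 to 33 above the table. m: travel pushed in along +x; 0 = out, face at c = 122 (c as for the flap). Push: 1.4 N at 0 and 0.7 N more per mm (sliding friction adds 1 to 4 N). The flap can snap shut with it about 0.014 in (11 N); past 0.021 (16 N) the spring is crushed and spoilt. With the pack locked in by the flap it reads about 0.004 (4 N).
- radio: Bystander: black handheld radio lying flat, 115 x 56 x 34 with a 100 long aerial along +x; origin centre of the underside.
- mug: Bystander: white mug, 80 across, 92 high; origin centre of the underside.
- binoculars: Bystander: black binoculars lying flat, about 140 x 134 x 60; origin centre of the underside.
- screwdriver: Bystander: screwdriver lying flat; origin under its middle.
- mouse: Bystander: black computer mouse, 95 x 58 x 24; origin centre of the underside.
- tape_box: Bystander: small cardboard box, 70 x 50 x 35; origin centre of the underside.
Not all that is in view belongs to the job. Several things have the shape of the pack; the one meant has the colours described above.

How it is judged (in metres and radians):
On the way, in this order (a step that is already met when the one before it is completed fails the run):
1. the pack is in the mouth of the bay and holds the flap open (value of joint flap above 0.35 rad and x of pack in the frame of dock above -0.03 m and z of pack in the frame of dock below 0.014 m), for 0.2 s.
2. the pack has gone past the flap against the sprung contact, and the flap has swung shut behind it (value of joint flap below 0.12 rad and value of joint contact above 0.0015 m and x of pack in the frame of dock above 0.062 m), for 0.2 s.
At the end, for the whole second after the job is handed in: The pack lies flat on the bay's floor (tilt under 0.06 rad), on the channel's centre line within 4 mm, released and at rest, its rear face behind the flap; the flap is shut (under 0.12 rad) and the pack still presses the contact in by 1.5 to 9 mm (all of step 2 and x of pack in the frame of dock below 0.1 m and y of pack in the frame of dock between -0.004 and 0.004 m and z of pack in the frame of dock between 0.004 and 0.013 m and value of joint contact below 0.009 m and linear speed of pack below 0.01 m/s and angle between pack's own z axis and vertical below 0.06 rad and contact force between pack and the fingers below 0.1 N); the robot touches nothing.
It fails at once if the contact spring is crushed: pushed in more than 21 mm (about 16 N) (value of joint contact above 0.021 m).
It fails at once if the pack is jammed against the bay's base, walls or lips with more than 30 N (contact force between pack and dock above 30 N).
It fails at once if another thing on the table is moved by more than 20 mm (distance of any of radio, mug, binoculars, screwdriver, mouse, tape_box from where it was at the start of the episode above 0.02 m).
It also fails if it takes over 72 s, if anything falls off the work surface, if the arm or the gripper's body presses on something with over 40 N, if the wrist force passes 120 N, or if a joint passes its speed limit or range.

## Working session

There is one attempt and no reset: what is moved stays moved. The work goes in short steps, each a Python script; the robot and the scene stay as the last script left them, time stands still between calls to the robot, and variables do not carry over. Pictures are saved under pics/ and viewed, at most 10 in all, crops included, and the job is handed in when it is done.

```bash
mkdir -p pics; ls
python3 - <<'E'
from plant import robot
import cv2
for n in("scene","top"):
    cv2.imwrite(f"pics/{n}0.png",robot.grab_frame(n)); print(n,robot.get_calibration(n))
print(robot.get_calibration("wrist")); print(robot.observe())
E
```

```text
pics
scene {'vertical_fov': 53.38579721650215, 'cx': 280.7616729366805, 'cy': 209.2860517213396, 'k1': 0.005534126166861487, 'rvec': array([ 1.08495546,  2.23325397, -1.17124096]), 'tvec': array([ 0.38018332, -0.20550627,  1.40989452])}
top {'vertical_fov': 46.44612913463483, 'cx': 276.0949037338566, 'cy': 202.49337158242966, 'k1': -0.13248381371766657, 'rvec': array([ 2.13136234, -2.12511112,  0.16349185]), 'tvec': array([-0.0081833 ,  0.56595119,  1.25469736])}
{'vertical_fov': 58.698237524813635, 'cx': 279.2345558568015, 'cy': 206.43346739329982, 'k1': -0.09835141954453243, 'rvec': array([-2.28932913, -1.75019042, -0.27160305]), 'tvec': array([-0.60032064, -0.03863637,  0.37988414])}
{'time': 0.1, 'q': array([6.23567856e+01, 5.99607560e+00, 5.53266657e+00, 8.96038158e+01,
       9.29511681e-04, 7.75290990e+01]), 'qvel': array([-0.04318337, -0.09334182,  0.01829594, -0.04016555,  0.06039466,
        0.02707317]), 'joint_torque': array([ 7.27541381e-03, -5.58207929e+01,  5.04721141e+01,  1.31829316e-02,
       -2.89455274e-04,  3.86309114e-05]), 'tool_pos': array([0.15690119, 0.57891366, 0.30320211]), 'tcp_rot': array([-1.79934562e+02, -1.54243480e-02,  1.64827677e+02]), 'ft_force': array([-0.97496863,  0.49403993,  0.6508775 ]), 'torque': array([0.00578087, 0.01487099, 0.01194675]), 'gripper_force': 0.0, 'gripper_width': 0.08532010046232648}
```

View pics/top0.png

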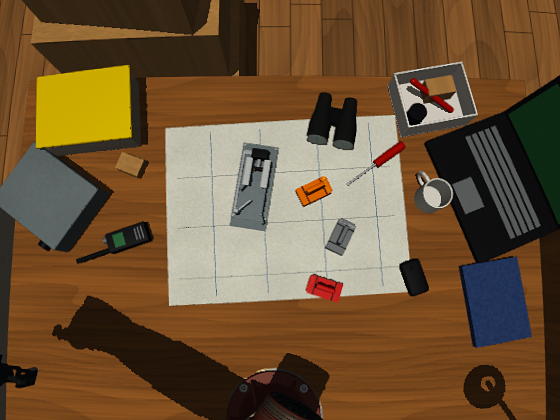

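View pics/scene0.png

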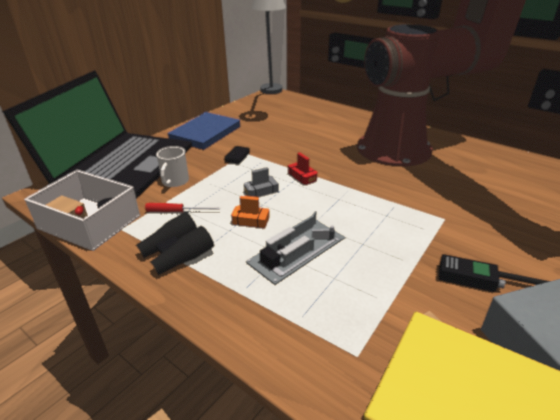

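The top view shows the grey pack at about (341,237), with the orange and red ones as decoys. The dock plate runs from (249,228) near to (262,145) far, with the flap at (242,207). Next come the ray-casting helpers, coarse poses and wrist close-ups.

```bash
cat > h.py <<'E'
from plant import robot
import numpy as np, cv2
def K(c):
    f=210/np.tan(np.radians(c["vertical_fov"]/2)); return np.array([[f,0,c["cx"]],[0,f,c["cy"]],[0,0,1]]),np.array([c["k1"],0,0,0])
def und(c,uv):
    """pixel -> slopes; invert r(1+k1 r^2)"""
    k,d=K(c); return cv2.undistortPoints(np.array(uv,float).reshape(-1,1,2),k,d).reshape(-1,2)
def ray(c,uv,z):
    R=cv2.Rodrigues(c["rvec"])[0]; s=und(c,uv); C=-R.T@c["tvec"]
    d=np.c_[s,np.ones(len(s))]@R
    return C+d*((z-C[2])/d[:,2])[:,None]
def proj(c,P):
    k,d=K(c); return cv2.projectPoints(np.array(P,float).reshape(-1,1,3),c["rvec"],c["tvec"],k,d)[0].reshape(-1,2)
def campos(c): return -cv2.Rodrigues(c["rvec"])[0].T@c["tvec"]
E
python3 - <<'E'
from h import *
np.set_printoptions(precision=4,suppress=True)
c=robot.get_calibration("top"); print(campos(c))
print(ray(c,[[231,226],[266,231],[244,143],[279,147]],0.008))
print(ray(c,[[341,237],[333,253],[348,222]],0.03))
w=robot.get_calibration("wrist"); o=robot.observe(); print(campos(w)-o["tool_pos"], cv2.Rodrigues(w["rvec"])[0])
E
```

```text
[ 0.3499 -0.0243  1.331 ]
[[ 0.5074  0.1167  0.008 ]
 [ 0.494   0.0211  0.008 ]
 [ 0.7419  0.0849  0.008 ]
 [ 0.7301 -0.0135  0.008 ]]
[[ 0.4758 -0.1798  0.03  ]
 [ 0.4332 -0.1579  0.03  ]
 [ 0.5162 -0.1993  0.03  ]]
[-0.0755  0.0218  0.0693] [[ 0.2625  0.9649 -0.0017]
 [ 0.919  -0.2495  0.3052]
 [ 0.2941 -0.0817 -0.9523]]
```

Run:
```python
from h import *
import pickle
out={}
robot.move_pose([0.60,0.055,0.30],[180,0,172]); robot.pause(.3)
out["dock"]=(robot.get_calibration("wrist"),robot.grab_frame("wrist"))
robot.move_pose([0.476,-0.18,0.25],[180,0,153.5]); robot.pause(.3)
out["pack"]=(robot.get_calibration("wrist"),robot.grab_frame("wrist"))
for n in out: cv2.imwrite(f"pics/w_{n}.png",out[n][1])
pickle.dump(out,open("w.pkl","wb")); o=robot.observe(); print(o["time"],o["q"],o["ft_force"])
```

```text
4.2833 [-3.54035682e+01 -1.02594965e+01 -1.58723710e+01  8.43854836e+01
  1.01005508e-03 -8.96588437e+00] [-0.07147513 -0.17500241  0.50619824]
```

View pics/w_dock.png

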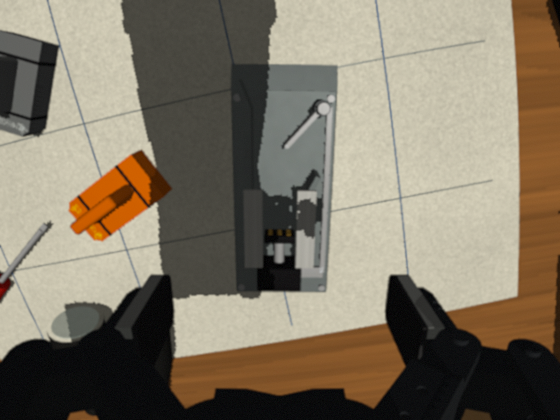

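View pics/w_pack.png

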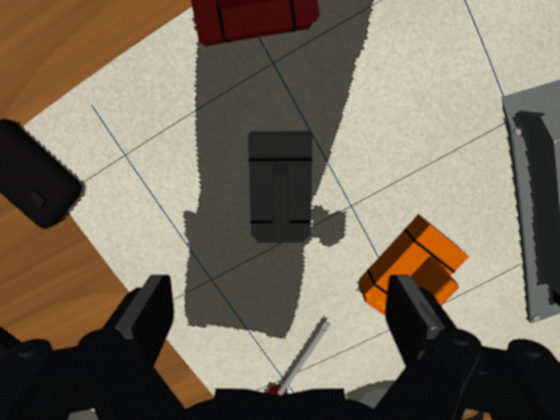

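The dock view shows the ramp edges at rows 65 and 92, the flap hinge at (324,106) and its tip near (287,148). The lips span rows 190-270 and brass contact pieces show at (278,235). The pack lies in shadow at x 249-311, y 131-242. I need contrast-stretched enlargements to see its front end and to place the edges.

Run:
```python
from h import *
import pickle
o=pickle.load(open("w.pkl","rb"))
a=o["pack"][1][115:255,225:345]; a=cv2.convertScaleAbs(cv2.resize(a,None,fx=3.6,fy=3.6,interpolation=cv2.INTER_CUBIC),alpha=3)
b=o["dock"][1][55:305,215:355]; b=cv2.resize(b,None,fx=2.3,fy=2.3,interpolation=cv2.INTER_CUBIC); b=(255*(b/255.)**.6).astype('uint8')
im=np.zeros((600,800,3),'uint8'); im[:a.shape[0],:a.shape[1]]=a; im[:b.shape[0],450:450+b.shape[1]]=b
cv2.imwrite("pics/crop1.png",im)
```

```text
(no output)
```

View pics/crop1.png

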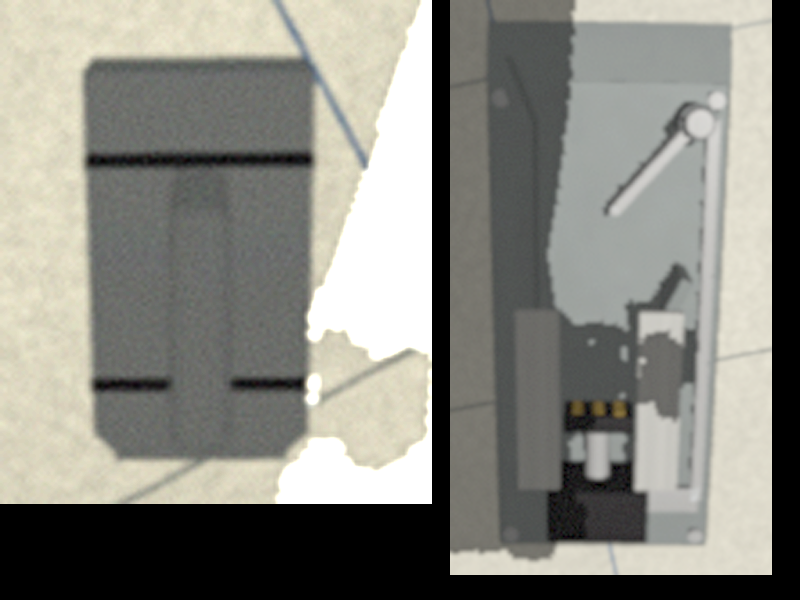

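The bevelled corners are at the pack's far end, so its front points away from the robot at a yaw of about -26°. The hinge top is at crop (699,124) and the tip at (611,212). Now I'll compute the metric poses and check them against the known sizes.

Run:
```python
from h import *
import pickle
np.set_printoptions(precision=4,suppress=True)
o=pickle.load(open("w.pkl","rb"))
c=o["pack"][0]; p=lambda L:[[225+(x+.5)/3.6-.5,115+(y+.5)/3.6-.5] for x,y in L]
P=ray(c,p([(86,70),(313,68),(120,458),(285,458),(95,425),(307,425)]),.03); print("pack top",P)
rm,fm=P[:2].mean(0),P[2:4].mean(0); d=fm-rm; print("len",np.linalg.norm(d),"w",np.linalg.norm(P[0]-P[1]),np.linalg.norm(P[4]-P[5]),"yaw",np.degrees(np.arctan2(d[1],d[0])),"ctr",(rm+fm)/2)
F=ray(c,p([(202,208),(202,455)]),.075); print("fin",F,np.linalg.norm(F[0]-F[1]),F.mean(0))
c=o["dock"][0]; q=lambda L:[[215+(x-450+.5)/2.3-.5,55+(y+.5)/2.3-.5] for x,y in L]
A=ray(c,q([(488,22),(732,24)]),0); B=ray(c,q([(490,83),(730,82),(502,543),(705,543)]),.008)
print("ramp",A,np.linalg.norm(A[0]-A[1])); print("plate",B,np.linalg.norm(B[0]-B[1]),np.linalg.norm(B[2]-B[3]))
n,f=B[:2].mean(0),B[2:].mean(0); d=f-n; L=np.linalg.norm(d); u=d/L
print("len",L,"yaw",np.degrees(np.arctan2(d[1],d[0])),"origin",n+.02*u,"from far",f-.195*u, "from ramp",A.mean(0)+.045*u)
O=(n+.02*u+f-.195*u)/2; v=np.array([-u[1],u[0],0])
def dk(X): X=np.asarray(X)-O; return X@u,X@v
for nm,pt,z in[("hinge",(699,124),.036),("tip",(611,212),.034),("lipR near",(516,310),.046),("lipR near in",(560,310),.046),("lipL near in",(638,311),.046),("lipR far in",(560,488),.046),("lipL far in",(634,489),.046),("contact",(598,417),.033),("contact",(598,400),.033)]:
    print(nm,np.round(dk(ray(c,q([pt]),z)[0]),4))
```

```text
pack top [[ 0.4265 -0.18    0.03  ]
 [ 0.4478 -0.1364  0.03  ]
 [ 0.5094 -0.2149  0.03  ]
 [ 0.5266 -0.1804  0.03  ]
 [ 0.4995 -0.2162  0.03  ]
 [ 0.5214 -0.1723  0.03  ]]
len 0.08995384042847672 w 0.04850636148064872 0.049088124498479394 yaw -25.98166161542395 ctr [ 0.4776 -0.1779  0.03  ]
fin [[ 0.4556 -0.1669  0.075 ]
 [ 0.5    -0.189   0.075 ]] 0.04963540445082192 [ 0.4778 -0.178   0.075 ]
ramp [[0.4946 0.0256 0.    ]
 [0.5091 0.1242 0.    ]] 0.09970697226220158
plate [[ 0.5187  0.0233  0.008 ]
 [ 0.5319  0.1199  0.008 ]
 [ 0.7275 -0.0084  0.008 ]
 [ 0.7411  0.088   0.008 ]] 0.09745764152995849 0.09735617075510297
len 0.21137104052399108 yaw -8.634158111580694 origin [0.5451 0.0686 0.008 ] from far [0.5415 0.0691 0.008 ] from ramp [0.5463 0.0682 0.    ]
hinge [-0.0034  0.0336]
tip [0.0309 0.0007]
lipR near [ 0.0677 -0.0359]
lipR near in [ 0.0675 -0.0187]
lipL near in [0.0676 0.0117]
lipR far in [ 0.1445 -0.019 ]
lipL far in [0.1447 0.0119]
contact [ 0.1176 -0.0034]
contact [ 0.1099 -0.0035]
```

The sizes agree: pack length 90.0 mm, fin 49.6 mm, lips at x = 67.6 to 144.7 mm. The slot centre sits at y = -3.5 mm from the plate's middle, so I take the channel line from the slot. The cassette zero comes out at about -3 mm. Next: grasp, lift, and check the held pack in the wrist view to get the camera's bias.

Run:
```python
from h import *
import pickle
np.set_printoptions(precision=4,suppress=True)
R=[180,0,154.02]
robot.set_gripper(.045)
robot.line_to([.4777,-.178,.15],vel=.15,rotation=R)
print("touch",robot.line_to([.4777,-.178,.118],vel=.06,guard=6)); robot.pause(.2)
a=robot.observe(); robot.set_gripper(0.0); robot.pause(.2); b=robot.observe()
print(a["tool_pos"],b["tool_pos"],b["gripper_width"],b["gripper_force"],a["ft_force"],b["ft_force"],b["torque"])
p=b["tool_pos"]; robot.line_to([p[0],p[1],p[2]+.06],vel=.12); robot.pause(.3)
b=robot.observe(); c=robot.get_calibration("wrist"); im=robot.grab_frame("wrist"); print(b["tool_pos"],b["tcp_rot"],b["ft_force"],b["torque"],b["gripper_width"],b["time"])
pickle.dump((c,im,b,a),open("held.pkl","wb"))
cr=cv2.resize(im[60:320,180:380],None,fx=2.3,fy=2.3,interpolation=cv2.INTER_CUBIC)
cv2.imwrite("pics/held.png",cv2.convertScaleAbs(cr,alpha=2.5))
```

```text
touch False
[ 0.4779 -0.1781  0.1184] [ 0.4777 -0.1781  0.1181] 0.010843798811885843 60.93222141265869 [-0.0458 -0.0781 -0.0026] [-0.304  -1.1655  1.1391] [-0.1422  0.1195 -0.0303]
[ 0.4774 -0.1779  0.1774] [179.9887  -0.0622 154.0204] [ 0.615  -0.3083 -3.0729] [-0.0256  0.0174  0.0191] 0.011316836010218993 8.0
```

View pics/held.png

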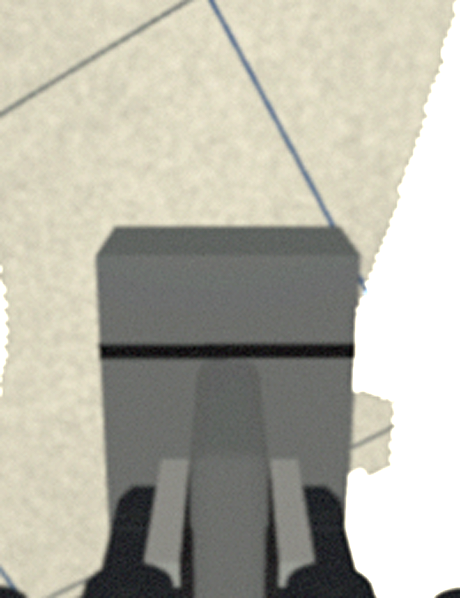

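The pack is held square. Its top rear edge is at crop row 255, columns 97-359, and the fin's rear top edge is at row 459, columns 187-272. From this I compute the camera's bias relative to the TCP.

Run:
```python
from h import *
import pickle
np.set_printoptions(precision=4,suppress=True)
c,im,b,a=pickle.load(open("held.pkl","rb"))
p=lambda L:[[180+(x+.5)/2.3-.5,60+(y+.5)/2.3-.5] for x,y in L]
zu=b["tool_pos"][2]-.1182; y=np.radians(154.02-180); u=np.array([np.cos(y),np.sin(y)]); v=np.array([-u[1],u[0]])
for n,L,z in[("rear",[(97,255),(359,255)],.03),("band",[(101,351),(354,351)],.03),("side",[(107,480),(348,470)],.03),("fin",[(187,459),(272,459)],.075)]:
    P=ray(c,p(L),zu+z)[:,:2]-b["tool_pos"][:2]; print(n,"x",P@u,"y",P@v,"ymid",(P@v).mean())
c0=np.array([.4776,-.1779])-b["tool_pos"][:2]; print("pack ctr meas before",c0@u,c0@v)
```

```text
rear x [-0.0446 -0.0446] y [-0.0238  0.0254] ymid 0.0008015542584115312
band x [-0.0256 -0.0256] y [-0.0239  0.0252] ymid 0.0006822953132928807
side x [ 0.0022 -0.    ] y [-0.024   0.0252] ymid 0.0005925988047522108
fin x [-0.0243 -0.0243] y [-0.0051  0.0072] ymid 0.0010629792091877924
pack ctr meas before 0.00016088561876075662 4.222948777960717e-05
```

Camera bias is under 1 mm, and the pack is square and centred on the TCP. Now I carry it to the mouth, slide in with force-guarded steps, then feel for the right wall before reaching the left one.

```bash
cat >> h.py <<'E'
YAW=-8.6; O=np.array([.5424-.0001,.0654-.0004]); U=np.array([np.cos(np.radians(YAW)),np.sin(np.radians(YAW))]); V=np.array([-U[1],U[0]])
def at(x,y,z,dyaw=0): # pack origin in the dock frame -> TCP position
    p=O+x*U+y*V; return [p[0],p[1],z+.1182]
def rot(dyaw=0): return [180,0,180+YAW+dyaw]
def force(n=4):
    L=[]
    for _ in range(n): robot.pause(.015); o=robot.observe(); L.append(np.r_[o["ft_force"],o["torque"][2]])
    f=np.mean(L,0); return np.array([f[:2]@U,f[:2]@V,f[2],f[3]])
def where():
    o=robot.observe(); d=o["tool_pos"][:2]-O; return np.array([d@U,d@V,o["tool_pos"][2]-.1182]),o
E
python3 - <<'E'
from h import *
np.set_printoptions(precision=4,suppress=True)
p=robot.observe()["tool_pos"]
robot.line_to([p[0],p[1],.21],vel=.15)
robot.line_to(at(-.078,0,.09),vel=.2,rotation=rot()); robot.line_to(at(-.078,0,.02),vel=.12); robot.pause(.2)
f0=force(8); np.save("f0.npy",f0); print("f0",f0)
print(robot.line_to(at(-.078,0,.0095),vel=.05,guard=8),where()[0],force()-f0)
for x in np.arange(-.070,.0061,.0076):
    g=robot.line_to(at(x,0,.0095),vel=.06,guard=12); w,o=where(); f=force()-f0; print(w*1e3,f,g)
    if g: break
else:
    g=robot.line_to(at(x,-.004,.0095),vel=.015,guard=5); w,o=where(); print("wall",g,w*1e3,force()-f0)
print(o["time"])
E
```

```text
f0 [ 0.0025 -0.2116 -2.9517  0.0027]
False [-0.0785 -0.      0.0089] [-0.0534 -0.1008 -0.3718  0.006 ]
[-69.7098  -0.0439   9.644 ] [-0.2107  0.011   0.1393 -0.0238] False
[-62.3331  -0.0273   9.5448] [-0.3203  0.2615  0.1774  0.0103] False
[-54.7876  -0.0084   9.5008] [-0.3844 -0.0711 -0.5557 -0.0013] False
[-47.2062  -0.0201   9.5097] [ 0.0509  0.4596 -0.628  -0.0145] False
[-39.5684  -0.0174   9.5155] [-0.3046  0.5829 -0.2096  0.01  ] False
[-32.1022  -0.3196   9.3534] [-1.1355 -2.6782 -0.3112 -0.0881] False
[-24.3576  -0.2167   9.3544] [-0.5094 -2.9702 -1.2289 -0.104 ] False
[-16.4913  -0.1077   9.5743] [ 0.1278 -2.567  -1.5089 -0.1256] False
[-8.8006 -0.0619  9.6681] [ 1.1007 -3.0524 -0.7736 -0.1283] False
[-1.235  -0.0341  9.5911] [ 0.9571 -2.1097 -0.4012 -0.0856] False
[ 6.4292 -0.0672  9.6212] [ 0.7848 -2.2197  0.2085 -0.1228] False
wall True [ 5.9244 -1.4688  9.3282] [1.3901 3.1438 4.1151 0.0215]
15.3333
```

The flap is holding at about 2.5 N and the right wall was felt at y = -1.4, so the channel centre is near y = -0.35 mm. I'll back off to that and slide under the lips with lateral feel.

Run:
```python
from h import *
np.set_printoptions(precision=3,suppress=True)
f0=np.load("f0.npy"); y=-.00035; z=.0095
robot.line_to(at(.006,y,z),vel=.02); print(force()-f0)
for x in np.arange(.011,.0661,.005):
    g=robot.line_to(at(x,y,z),vel=.04,guard=9); w,o=where(); f=force()-f0; print(w*1e3,f,round(y*1e3,2),g)
    if g: break
    e=f[1]+2.4
    if abs(e)>1.5: y+=np.clip(.00012*e,-.0004,.0004)
    if abs(f[2])>3: z+=np.clip(.0001*f[2],-.0004,.0004)
print(o["time"]); np.save("yz.npy",[y,z])
cv2.imwrite("pics/sc1.png",cv2.resize(robot.grab_frame("scene")[190:290,230:360],None,fx=4,fy=4,interpolation=cv2.INTER_CUBIC))
```

```text
[ 0.9   -1.916  0.968 -0.12 ]
[11.018 -0.502  9.071] [ 0.208 -2.117 -1.266 -0.079] -0.35 False
[16.302 -0.421  9.466] [ 0.868 -2.604 -1.038 -0.074] -0.35 False
[21.429 -0.395  9.629] [ 1.839 -1.94  -1.012 -0.094] -0.35 False
[26.348 -0.392  9.55 ] [ 1.268 -2.017 -1.013 -0.075] -0.35 False
[31.32  -0.411  9.501] [ 1.495 -1.985 -0.861 -0.062] -0.35 False
[36.315 -0.387  9.539] [ 1.486 -2.046 -0.677 -0.046] -0.35 False
[41.323 -0.405  9.518] [ 1.595 -2.179 -0.538 -0.057] -0.35 False
[46.336 -0.385  9.56 ] [ 1.185 -1.98  -0.475 -0.036] -0.35 False
[51.33  -0.389  9.551] [ 1.384 -2.305 -0.576  0.007] -0.35 False
[56.35  -0.407  9.561] [ 1.017 -1.835 -1.     0.024] -0.35 False
[61.36  -0.407  9.567] [ 1.032 -2.495 -0.48   0.01 ] -0.35 False
[66.33  -0.404  9.545] [ 0.779 -1.902 -0.556  0.036] -0.35 False
19.75
```

View pics/sc1.png

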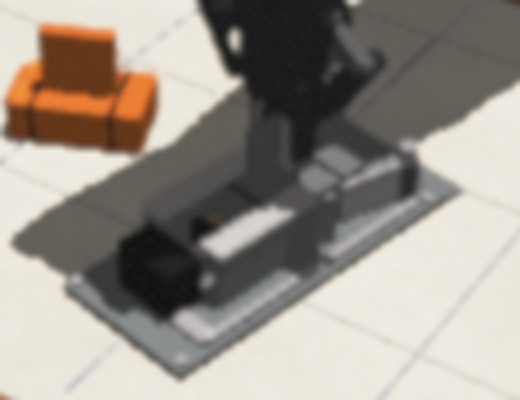

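The pack is sliding freely, with the flap held open against its side at a steady -2 N. Next I feel for the contact in 1.5 mm steps and watch for the side force to vanish when the flap snaps.

Run:
```python
from h import *
np.set_printoptions(precision=3,suppress=True)
f0=np.load("f0.npy"); y,z=np.load("yz.npy"); x=.066; touch=None; n=0
fb=[]
while x<.0985:
    st=.0015 if touch is None or x-touch<.011 else .0008
    x+=st; g=robot.line_to(at(x,y,z),vel=.03,guard=9); f=force(6)-f0; w,o=where(); print(w*1e3,f,g)
    if touch is None:
        if f[0]<-1.0: touch=w[0]; print("touch")
    elif w[0]-touch>.0185 or f[0]<-19: print("limit"); break
    elif f[1]>-.9 and w[0]-touch>.010:
        n+=1
        if n>=2: print("snap"); break
    else: n=0
print(o["time"])
cv2.imwrite("pics/sc2.png",cv2.resize(robot.grab_frame("scene")[190:290,230:360],None,fx=4,fy=4,interpolation=cv2.INTER_CUBIC))
```

```text
[67.412 -0.29   9.446] [-0.79  -1.922  0.225  0.067] False
[68.978 -0.343  9.448] [-0.656 -1.419 -0.031  0.055] False
[70.596 -0.352  9.531] [-0.928 -1.611 -0.468  0.063] False
[72.102 -0.343  9.55 ] [-0.273 -1.435 -0.167  0.061] False
[73.434 -0.314  9.486] [-1.773 -1.412  0.436  0.061] False
touch
[74.89  -0.351  9.442] [-3.029 -1.332  1.204  0.042] False
[76.405 -0.302  9.456] [-4.057 -1.23   1.458  0.056] False
[77.84  -0.335  9.44 ] [-4.641 -1.658  1.735  0.075] False
[79.24  -0.311  9.462] [-5.56  -1.283  2.332  0.079] False
[80.62  -0.308  9.473] [-6.463 -1.365  2.63   0.053] False
[81.979 -0.321  9.462] [-7.605 -1.33   3.335  0.088] False
[83.339 -0.309  9.494] [-8.381 -1.586  4.32   0.056] False
[84.686 -0.3    9.47 ] [-9.196 -1.662  5.361  0.063] False
[85.326 -0.291  9.489] [-10.131  -1.681   6.045   0.061] False
[86.088 -0.278  9.517] [-10.678  -1.701   6.431   0.068] False
[86.842 -0.282  9.508] [-10.514  -2.041   6.036   0.053] False
[87.543 -0.222  9.522] [-11.447  -1.44    6.423  -0.045] False
[88.269 -0.202  9.521] [-11.94   -1.441   6.85   -0.07 ] False
[88.994 -0.197  9.537] [-12.199  -1.162   7.877  -0.047] False
[89.719 -0.233  9.531] [-13.01   -1.254   8.214  -0.058] False
[90.423 -0.186  9.489] [-13.372  -1.369   8.327  -0.05 ] False
[91.182 -0.197  9.557] [-14.089  -1.529   8.81   -0.046] False
[91.884 -0.198  9.53 ] [-14.63   -1.347   9.096  -0.048] False
[92.622 -0.201  9.538] [-14.649  -1.741   9.475  -0.065] False
limit
28.2667
```

View pics/sc2.png

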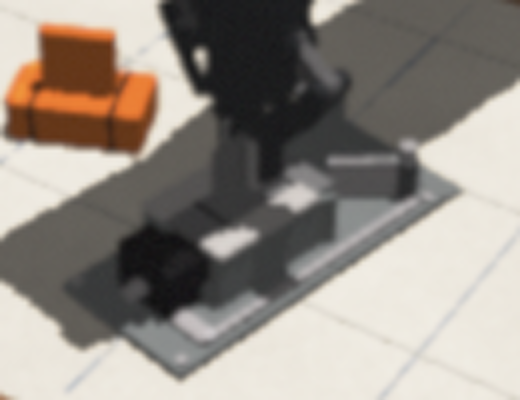

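Torque and side position jump together at x = 87.5, where the snap was predicted, and the picture shows the flap slanting into the channel behind the pack. Now I ease back onto the flap, set the pack down and release.

Run:
```python
from h import *
np.set_printoptions(precision=3,suppress=True)
f0=np.load("f0.npy"); y,z=np.load("yz.npy"); y=-.0003
for x in [.089,.086,.083,.081,.080,.079,.0783,.0778,.0773]:
    robot.line_to(at(x,y,z),vel=.03); f=force(6)-f0; w,o=where(); print(w*1e3,f)
    if f[0]>-1.5: print("on flap"); break
for dz in (.0005,.001,.0015):
    if robot.line_to(at(w[0],y,z-dz),vel=.02,guard=4): break
f=force()-f0; w,o=where(); print("down",w*1e3,f,o["time"])
robot.set_gripper(.03); robot.pause(.3); w,o=where(); print(o["gripper_width"],o["gripper_force"],force()-f0)
p=o["tool_pos"]; robot.line_to([p[0],p[1],p[2]+.10],vel=.12); 
q=at(.0,0,.20); robot.line_to(at(.03,0,.1818),vel=.15); robot.pause(.3)
cv2.imwrite("pics/end_raw.png",robot.grab_frame("wrist"))
import pickle; pickle.dump(robot.get_calibration("wrist"),open("end.pkl","wb"))
im=cv2.imread("pics/end_raw.png"); im=(255*(im/255.)**.6).astype('uint8')
cv2.imwrite("pics/end.png",cv2.resize(im[0:340,150:430],None,fx=1.75,fy=1.75,interpolation=cv2.INTER_CUBIC)); print(robot.observe()["time"])
```

```text
[87.716 -0.167  9.42 ] [-11.464  -1.128   6.866  -0.056]
[84.973 -0.145  9.369] [-9.67  -1.101  4.938 -0.056]
[82.206 -0.154  9.276] [-7.838 -1.217  3.103 -0.015]
[80.425 -0.176  9.262] [-6.822 -1.027  1.863 -0.039]
[79.506 -0.189  9.255] [-5.829 -0.858  1.226 -0.033]
[78.596 -0.182  9.219] [-5.341 -0.814  1.23  -0.023]
[77.98  -0.204  9.26 ] [-4.743 -0.813  0.959 -0.03 ]
[77.616 -0.193  9.287] [-4.824 -0.388 -0.14  -0.012]
[77.165 -0.248  9.283] [-4.304  0.023 -1.845 -0.004]
down [77.269 -0.287  8.135] [-4.411  0.301  3.231  0.028] 32.3583
0.030106330977198944 0.0 [-0.303  0.005  2.978 -0.008]
35.1167
```

View pics/end.png

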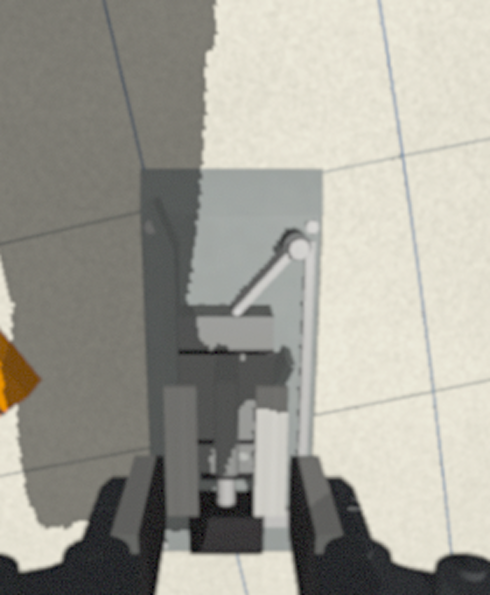

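The flap slants from its hinge at (297,245) to its tip at (236,312), with the pack's rear face right behind the tip (rows 305-317). A quick metric check of flap angle and pack pose before handing in.

Run:
```python
from h import *
import pickle
c=pickle.load(open("end.pkl","rb")); p=lambda L:[[150+(x+.5)/1.75-.5,(y+.5)/1.75-.5] for x,y in L]
def dk(L,z): d=ray(c,p(L),z)[:,:2]-O; return np.c_[d@U,d@V]*1e3
h=dk([(297,245),(236,312)],.034); d=h[1]-h[0]; print("flap",h,np.degrees(np.arctan2(d[1],d[0])),"shut = -41.9")
print("rear",dk([(196,317),(272,317)],.038))
c,_=pickle.load(open("w.pkl","rb"))["dock"]; q=[[215+249.5/2.3-.5,55+124.5/2.3-.5],[215+161.5/2.3-.5,55+212.5/2.3-.5]]
d=ray(c,q,.034)[:,:2]-O; d=np.c_[d@U,d@V]; d=d[1]-d[0]; print("flap at start",np.degrees(np.arctan2(d[1],d[0])))
```

```text
flap [[-4.32681279 36.89482325]
 [30.81244755  5.83479183]] -41.47386783382966 shut = -41.9
rear [[ 32.51351231 -15.02419949]
 [ 32.53982547  24.5244383 ]]
flap at start -44.08701140346458
```

```bash
python3 -c "
from plant import robot
print(robot.job_done())"
```

```text
the job is handed in; nothing more can be done
None
```

The pack is in the charging bay and the job is handed in at about 35 s. The last wrist picture puts the flap at −41.5° (fully shut is −41.9°), with the pack's rear face against its tip. The pack pressed on the contact with about 4 N just before release. While pressing I overran the snap point by about 5 mm, to an estimated 19 mm of contact travel against the 21 mm crush limit. The judge returned no verdict.

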